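# Load a spacer ring and hold it under a key-operated clamp

### The job

Thread the aluminium spacer ring with the wide bore over the post of the clamping fixture until it lies flat on the plate, and let go of it. Then take the key from its wooden block, push it fully home past the sticky pins of the fixture's lock before turning it (a small wiggle helps), and turn it a full quarter clockwise to the stop, so that the keeper arm swings over the ring. The lock springs back, so finish while still gripping the key and holding it turned and fully home; leave the smaller ring and everything else where they are.

Things in the scene. Friction and masses are not known exactly. Their poses are not given: they have to be found in the camera images.
- ring_wide_center (a point): The spacer ring to load: plain aluminium (all sizes here in mm), outer diameter 50, wide bore 26, height 24, 0.12 kg, loose, lying flat on the bench at the right. The point is its centre (12 above its underside); z up along the bore.
- ring_narrow_center (a point): The other aluminium ring, which does not fit the post and stays where it is: outer diameter 42, narrow bore 14, height 24, flat on the bench. The point is its centre. The two rings swap places between starts.
- fixture: Clamping fixture: grey plate (sizes in mm) 86 (x) x 190 (y) x 12 (z), fixed to the bench, position and yaw vary. Origin: centre of its underside, z up. On it the post (45 from the centre towards -y) and the key lock (45 towards +y).
- post (a point): Foot of the fixture's steel post, on its axis in the plate's top face (12 above the bench). Post diameter 22, 40 tall above the plate, the last 8 coned to diameter 12. Axes as the fixture's: z up, lock axis 90 away along +y. A seated ring has its centre 12 and its top 24 above this point.
- keyway (a point): Centre of the keyway's mouth, on the lock's axis in the top face of the brass rotor (44 wide, in a dark housing 60 wide), 47 above the bench. z up, x along the slot's long side; turns with the rotor. Slot 27 (x) x 7 (y), 34 deep, its long sides flared by 3 at the mouth. Three round spring pins stand 2.5 out of its long sides, 9, 16, 23 deep: passing takes about 5 to 10 N, less with a 3 degree wiggle.
- keeper_tip (a point): Top of the keeper arm 66 from the lock's axis: a steel arm on the rotor, 18 wide, 8 thick, reaching 76 out along the keyway's x, its underside 39 above the bench (3 above a seated ring). Nothing need touch it.
- clamp (a joint): Turn of the rotor with its keeper arm, rad: 0 at rest (arm across the plate, along the fixture's x), grows clockwise seen from above to the stop at 1.57 (arm over the ring on the post). A spring takes it back to 0: about 0.03 N m at 0, 0.1 N m at the stop. The key has about 0.1 rad of play in the slot.
- rack: Wooden block at the left that the key stands in: 75 (x) x 55 (y) x 40 high, fixed, position and yaw vary; slot 27 (x) x 8 (y) through it. Origin: centre of its underside.
- key_center (a point): Centre of the bow (flat grip plate, 36 wide (x), 10 thick (y), 44 tall (z, up)) of the steel key, 0.08 kg, standing blade down in the block, point 66 above the bench. Below it a round shoulder (diameter 32, top 22 and underside 26 below the point), then the blade 24 (x) x 5 (y), tapered tip 59 below the point. Home in the lock: point 26 above point keyway. Fits either way round.
- bystander_collet: bystander: grey spring collet, 33 dia x 31; origin at the centre of its underside; to be left alone.
- bystander_pliers: bystander: pliers lying flat, 166 x 54 x 13; origin at the centre of its underside; to be left alone.
- bystander_bit: bystander: square lathe tool bit lying flat, 120 x 14 x 14; origin at the centre of its underside; to be left alone.
- bystander_cup: bystander: aluminium oil cup, 57 dia x 135; origin at the centre of its underside; to be left alone.
- bystander_arbor: bystander: dark steel collet arbor standing upright, 56 dia x 105; origin at the centre of its underside; to be left alone.
Not all that is in view belongs to the job. Leave any blue look-alike of the part that bears ring_wide_center alone.

How it is judged:
On the way, in this order (a step that is already met when the one before it is completed fails the run):
1. the wide-bore ring lies flat on the plate round the post, let go (horizontal distance between ring_wide_center and post below 0.005 m and z of ring_wide_center in the frame of post below 0.0145 m and angle between ring_wide_center's own z axis and vertical below 0.1 rad and contact force between the fingers and ring_wide below 0.3 N), for 0.2 s.
2. the key is fully home in the lock, not yet turned (z of key_center in the frame of keyway below 0.029 m and horizontal distance between key_center and keyway below 0.006 m and angle between key_center's own z axis and vertical below 0.15 rad and angle between the x axis of key_center and the x axis of keyway, either way round below 0.25 rad and value of joint clamp below 0.4 rad), for 0.1 s.
3. the gripped key is turned a quarter to the stop, still home (z of key_center in the frame of keyway below 0.029 m and horizontal distance between key_center and keyway below 0.006 m and angle between key_center's own z axis and vertical below 0.15 rad and angle between the x axis of key_center and the x axis of keyway, either way round below 0.25 rad and value of joint clamp above 1.35 rad and contact force between the fingers and key above 1 N), for 0.3 s.
At the end, for the whole second after the job is handed in: Through the last second: wide ring flat on the plate (2.5 mm), within 5 mm of the post axis, untouched; key home (3 mm), upright (0.15 rad), within 6 mm of the lock axis, in line with the keyway (0.25 rad); fingers grip it (over 1 N); rotor turned over 1.35 rad and still (all of step 1 and all of step 3 and velocity of joint clamp between -0.3 and 0.3 rad/s); the arm keeps its last pose, push and grip.
It fails at once if the smaller ring is moved by more than 30 mm (distance of ring_narrow_center from where it was at the start of the episode above 0.03 m).
It fails at once if a bystander is moved by more than 30 mm (distance of any of bystander_collet, bystander_pliers, bystander_bit, bystander_cup, bystander_arbor from where it was at the start of the episode above 0.03 m).
It also fails if it takes over 58 s, if anything falls off the work surface, if the arm or the gripper's body presses on something with over 40 N, if the wrist force passes 120 N, or if a joint passes its speed limit or range.

### The arm

A 6-joint arm with a two-finger parallel gripper is mounted at the origin on a cart in front of the work surface, level with it; the furniture and walls round the work are solid. World frame = base frame: x ahead of the robot, y to its left, z up, the work surface at z = 0. Lengths are in m, angles in rad, forces in N, time in s.
With the tool pointing down it reaches from about 0.3 to 0.775 m from the base axis. Payload 14.6 kg.
Tool frame: the origin (TCP) lies at the very end of the fingers, on their centre line; the grasp point (between the pads) lies 19 mm behind it (pinch_z is the distance from the TCP to the grasp point, in m); z points along the fingers, y is the direction in which the jaws open and shut (so a half turn about z gives the same grasp; the last joint's range is limited). The gripper opens to 94 mm and grips with 3 to 60 N. Pads are 16 mm wide; open, the fingers measure 119 mm over their backs; the gripper's body (75 mm by 177 mm) begins 78 mm behind the grasp point.
Start: joints at [-1.285, 0.3, 1.521, -0, 1.321, -0.067], TCP at [0.19, -0.516, 0.205] pointing down, gripper open.
Joint ranges: [-3.03, 3.03], [-0.79, 2.21], [0.23, 2.52], [-1.04, 4.18], [0, 3.07], [-2.55, 2.55]. Speed limits (rad/s): [2.22, 2.22, 2.57, 3.14, 3.14, 3.14].

### API

Orientations are given as [roll, pitch, yaw] about the fixed x, y, z axes, in that order (R = Rz(yaw) Ry(pitch) Rx(roll)).
In Python, from station import get_obs, camera, hand_in, pinch_z gives the robot as it stands.
- The arm moves only by the tool servo_tool, never from a script. Its argument "moves" is a list that holds one entry, the list of rows, each a list of 7 numbers: the turn, a rotation vector about the tool's x, y, z normalised to -1 to 1, where 1 is pi/2 rad, then the shift along the tool's x, y, z normalised to -1 to 1, where 1 is 500 mm, then the closure, from 0 (fully open) to 1 (shut). In form: [[[rx, ry, rz, x, y, z, hand], ...]]. A call has 1 to 12 rows; each row is the pose to reach, as a shift and turn from the pose measured when the call began, along the tool's axes at that moment; what a row does not reach only later rows make up. A row lasts 1/12 s, in which the tool goes at most 41.7 mm and 7.16 degrees, less where a joint would pass 70% of its speed; a pose out of reach is approached as far as the arm can. A call with a number of a shift or a turn outside -1 to 1 is refused whole. A call with a gripper value outside its range is refused whole. The fingers move at their own pace and stop on an object; "squeeze" is the grip in N (left out, the last holds). Time passes only in rows, so rows that repeat a pose let the fingers close. It gives the time, the measured TCP pose, the force and the opening at its end, in the units of the state.
- get_obs(): the state, without advancing time (a new reading comes with each control period).
- camera(name): name is "scene" or "top" or "wrist"; returns a dict with "color" (420x560x3 uint8, red, green, blue), "intrinsics" (3x3 intrinsics, pixels), "rvec" (rotation vector, rad) and "tvec" (3), from world to camera coordinates, as OpenCV has them. Camera axes: x right, y down, z forward; pixel columns grow to the right and rows downward; lengths in m; the calibration is good to about 2 mm. A picture is of the moment at which its call begins. There is no depth.
- hand_in(): hands the job in, once; it reports no verdict.
The state is a dict: "time_s": time; "qpos": joint angles; "joint_vel": joint speeds; "tau": joint torques, N m; "ee_pos": TCP position; "eef_rot": TCP orientation; "force": force on the tool from outside, world axes, zero at the start; "moment": the same for the moment, N m; "grip_width": finger opening in m.
Only numpy, scipy, OpenCV 4.12 (cv2) and the standard library are available. Lean on these libraries where they do the work, as an engineer would, in place of code of your own. Each camera call takes 0.05 s, during which the arm holds its last target.

## Working session

There is one attempt and no reset: what is moved stays moved. The work goes in short steps, Python scripts to look and compute and a tool call to move; the robot and the scene stay as the last step left them, time stands still between calls to the robot, and variables do not carry over. Pictures are saved under pics/ and viewed, and the job is handed in when it is done.

Besides the shell and the picture viewer there is one more tool, called after "Call:" as name([rows], argument=value, ...), one row to a line, values as JSON. servo_tool: Moves the arm, as the interface text tells. Scaled input: -1 to 1 covers 500 mm each way for a shift and pi/2 rad each way for a turn. Its arguments: {"type":"object","properties":{"moves":{"type":"array"},"squeeze":{"type":"number"}},"required":["moves"]}

```bash
mkdir -p pics; ls; cat > h.py <<'E'
import numpy as np,cv2,json
from station import get_obs,camera,hand_in,pinch_z
def snap(n,f,scale=1):
    c=camera(n); np.savez('pics/'+f+'.npz',**{k:np.array(c[k]) for k in('color','intrinsics','rvec','tvec')})
    im=c['color'][:,:,::-1]; cv2.imwrite('pics/'+f+'.png',im); return c
def load(f): return dict(np.load('pics/'+f+'.npz'))
def ray(c,uv):
    R=cv2.Rodrigues(np.array(c['rvec'],float))[0]; t=np.array(c['tvec'],float).reshape(3)
    p=cv2.undistortPoints(np.array([[uv]],float),np.array(c['intrinsics'],float),None)[0,0]
    return -R.T@t, R.T@np.array([p[0],p[1],1.])
def onz(c,uv,z):
    o,d=ray(c,uv); return o+d*(z-o[2])/d[2]
def proj(c,P):
    return cv2.projectPoints(np.array(P,float).reshape(-1,3),np.array(c['rvec'],float),np.array(c['tvec'],float),np.array(c['intrinsics'],float),None)[0].reshape(-1,2)
E
python3 - <<'E'
from h import *
for n in('scene','top','wrist'): c=snap(n,n+'0'); print(n,-cv2.Rodrigues(np.array(c['rvec'],float))[0].T@np.array(c['tvec']).reshape(3),c['intrinsics'])
print(get_obs(),pinch_z)
E
```

```text
pics
scene [-0.41888047 -0.60897782  0.65163543] [[462.14433275   0.         275.47297541]
 [  0.         462.14433275 214.38167398]
 [  0.           0.           1.        ]]
top [ 0.2283587  -0.05537399  1.68448661] [[491.43219782   0.         282.37334853]
 [  0.         491.43219782 213.54972561]
 [  0.           0.           1.        ]]
wrist [ 0.26280471 -0.48933455  0.38475768] [[341.11987636   0.         274.62703396]
 [  0.         341.11987636 212.60930586]
 [  0.           0.           1.        ]]
{'time_s': 0.15, 'qpos': array([-1.28460178e+00,  3.00378537e-01,  1.52141086e+00, -2.03432231e-05,
        1.32067680e+00, -6.66176662e-02]), 'joint_vel': array([ 0.00156529, -0.00315035, -0.00166579,  0.00025818,  0.0015193 ,
        0.00040196]), 'tau': array([-3.61969678e-04, -5.31959689e+01, -3.52816987e+01,  7.07774190e-02,
        2.36027234e-02, -7.45602483e-05]), 'ee_pos': array([ 0.18997699, -0.51595172,  0.20500911]), 'eef_rot': array([-3.14071974e+00, -3.84881349e-05,  3.52817239e-01]), 'force': array([ 0.17047953,  0.1336001 , -0.4607879 ]), 'moment': array([-0.05266066, -0.02220695, -0.00524218]), 'grip_width': 0.09368282350535477} 0.0188
```

View pics/scene0.png

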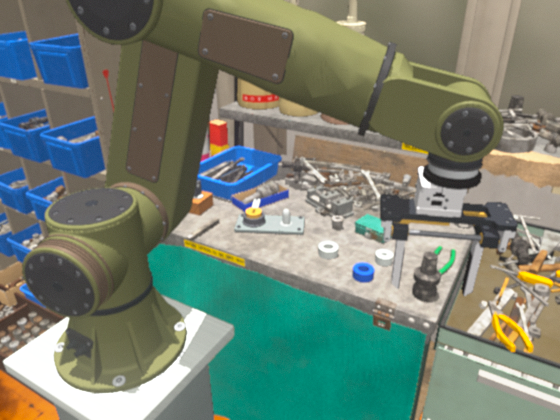

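View pics/top0.png

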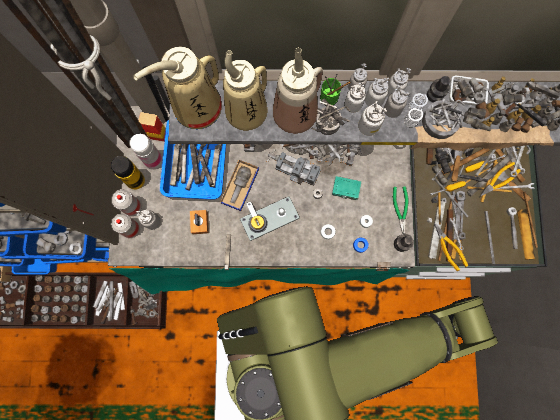

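View pics/wrist0.png

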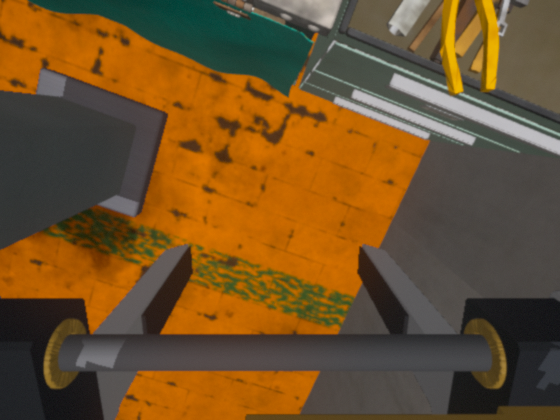

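```bash
python3 - <<'E'
from h import *
c=load('top0'); im=c['color'][:,:,::-1]
a=cv2.resize(im[195:255,300:420],None,fx=6,fy=6,interpolation=cv2.INTER_CUBIC)
b=cv2.resize(im[175:255,180:310],None,fx=6,fy=6,interpolation=cv2.INTER_CUBIC)[:, :720]
cv2.imwrite('pics/c1.png',a); cv2.imwrite('pics/c2.png',cv2.resize(im[175:255,180:310],None,fx=6,fy=6,interpolation=cv2.INTER_CUBIC))
for uv,z in [((328,231),.024),((367,221),.024),((361,244),.024),((282,212),.052),((258,223),.05),((199,221),.08)]: print(uv,onz(c,uv,z))
E
```

```text
(328, 231) [ 0.48430968 -0.21480547  0.024     ]
(367, 221) [ 0.51959989 -0.34912035  0.024     ]
(361, 244) [ 0.4401019  -0.32646764  0.024     ]
(282, 212) [ 0.54430808 -0.05730301  0.052     ]
(258, 223) [0.50653789 0.02348477 0.05      ]
(199, 221) [0.50727439 0.21752919 0.08      ]
```

View pics/c1.png

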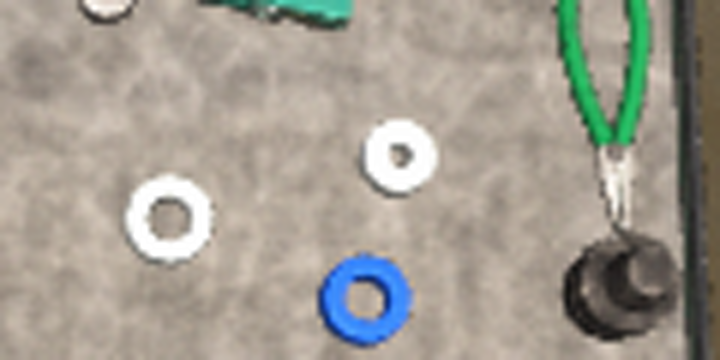

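View pics/c2.png

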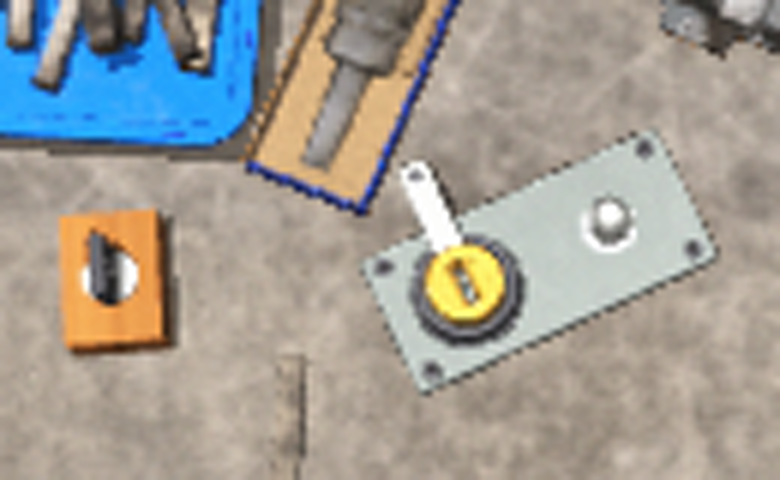

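```bash
cat >> h.py <<'E'
def blobs(mask,minA=30):
    n,l,s,ce=cv2.connectedComponentsWithStats(mask.astype(np.uint8)); return [(s[i,4],ce[i],s[i,:4]) for i in range(1,n) if s[i,4]>=minA]
E
python3 - <<'E'
from h import *
c=load('top0'); im=c['color'].astype(int)
r=np.zeros(im.shape[:2],bool); r[205:255,310:400]=1
m=r&(im.min(2)>215)
cs,_=cv2.findContours(m.astype(np.uint8),cv2.RETR_EXTERNAL,cv2.CHAIN_APPROX_NONE)
for k in cs:
    if len(k)>15:
        e=cv2.fitEllipse(k); print('ring',e, onz(c,e[0],.024))
        hs=np.array(e[1])+1; print('dia mm',hs/491*1.66*1000)
# plate
hsv=cv2.cvtColor(c['color'],cv2.COLOR_RGB2HSV)
print(im[235,275],im[205,292],im[240,300],im[222,195])
pl=im[205,292]; 
r[:]=0; r[190:250,235:305]=1
m=r&(im[:,:,1]-im[:,:,0]>8)
cv2.imwrite('pics/m.png',cv2.resize((m*255).astype(np.uint8)[175:255,180:310],None,fx=5,fy=5))
k=max(cv2.findContours(m.astype(np.uint8),cv2.RETR_EXTERNAL,cv2.CHAIN_APPROX_NONE)[0],key=cv2.contourArea)
P=np.array([onz(c,p[0],.012)[:2] for p in k],np.float32); print('plate',cv2.minAreaRect(P))
print('camdir top/wrist')
w=load('wrist0');print(cv2.Rodrigues(w['rvec'])[0])
E
```

```text
ring ((327.7271728515625, 230.83497619628906), (12.961982727050781, 13.339460372924805), 122.51689147949219) [ 0.48487581 -0.21388045  0.024     ]
dia mm [47.20344466 48.47964199]
ring ((366.19866943359375, 220.40553283691406), (10.840604782104492, 11.312226295471191), 128.72857666015625) [ 0.52165864 -0.34642723  0.024     ]
dia mm [40.03137258 41.62585672]
[160 148 136] [197 206 199] [162 149 134] [112 108 114]
plate ((0.526098370552063, -0.053027767688035965), (0.039213232696056366, 0.1147245243191719), 27.125030517578125)
camdir top/wrist
[[ 3.45851756e-01 -9.38289168e-01  1.71107756e-05]
 [-9.05506615e-01 -3.33763386e-01  2.62030099e-01]
 [-2.45854292e-01 -9.06390638e-02 -9.65059701e-01]]
```

View pics/m.png

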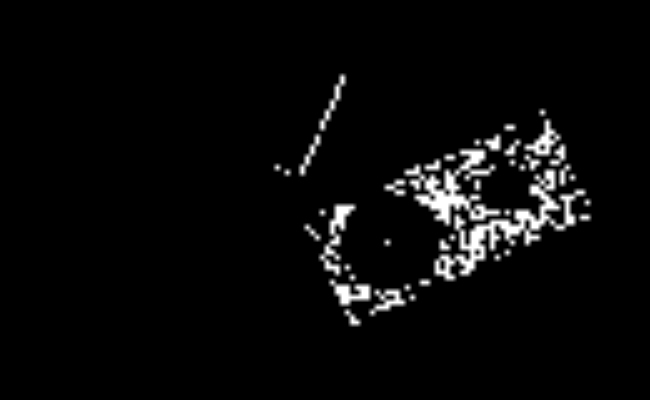

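Call:
servo_tool([
  [[0, 0, -1, 0.762, -0.362, 0.04, 0], [0, 0, -1, 0.762, -0.362, 0.04, 0], [0, 0, -1, 0.762, -0.362, 0.04, 0], [0, 0, -1, 0.762, -0.362, 0.04, 0], [0, 0, -1, 0.762, -0.362, 0.04, 0], [0, 0, -1, 0.762, -0.362, 0.04, 0], [0, 0, -1, 0.762, -0.362, 0.04, 0], [0, 0, -1, 0.762, -0.362, 0.04, 0], [0, 0, -1, 0.762, -0.362, 0.04, 0], [0, 0, -1, 0.762, -0.362, 0.04, 0], [0, 0, -1, 0.762, -0.362, 0.04, 0], [0, 0, -1, 0.762, -0.362, 0.04, 0]],
], squeeze=20)

```text
time_s: 1.15
ee_pos: [0.4863, -0.2122, 0.1846]
eef_rot: [-3.141, -0.002, 1.863]
force: [0.1, -0.5, 0.5]
grip_width: 0.0939
```

```bash
cat >> h.py <<'E'
def delta(target,yaw=None):
    """shift (normalised) and rz (normalised) from now to world target with tool down"""
    o=get_obs(); from scipy.spatial.transform import Rotation as R
    r=R.from_euler('xyz',o['eef_rot'])
    s=r.inv().apply(np.array(target)-o['ee_pos'])/.5
    out=['shift',np.round(s,4)]
    if yaw is not None:
        q=r.inv()*R.from_euler('xyz',[np.pi,0,yaw]); out+=['turn',np.round(q.as_rotvec()/(np.pi/2),4)]
    print('at',np.round(o['ee_pos'],4),np.round(o['eef_rot'],3),'F',np.round(o['force'],1),'w',round(float(o['grip_width']),4),'t',round(o['time_s'],2)); print(*out)
E
python3 - <<'E'
from h import *
c=snap('wrist','w1'); t=snap('top','t1'); s=snap('scene','s1')
im=c['color'].astype(int); print(proj(c,[[.485,-.214,.024]]))
E
```

```text
[[271.56532816 198.4564426 ]]
```

View pics/w1.png

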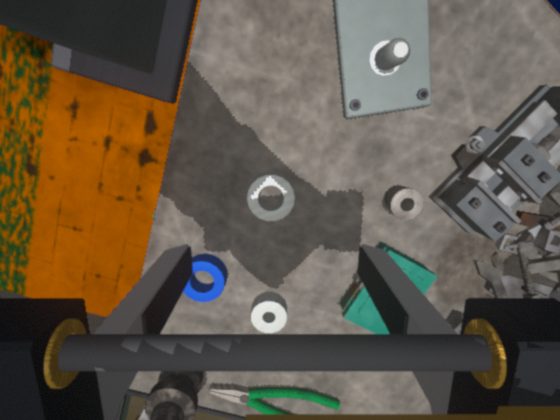

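```bash
python3 - <<'E'
from h import *
c=load('w1'); g=cv2.cvtColor(c['color'],cv2.COLOR_RGB2GRAY)
x0,y0=235,165; k=g[y0:235,x0:310]
cv2.imwrite('pics/c3.png',cv2.resize(c['color'][y0:235,x0:310,::-1],None,fx=8,fy=8,interpolation=cv2.INTER_CUBIC))
h=cv2.HoughCircles(cv2.resize(k,None,fx=4,fy=4,interpolation=cv2.INTER_CUBIC),cv2.HOUGH_GRADIENT,1,5,param1=100,param2=15,minRadius=40,maxRadius=110)
for q in (h[0][:6]): 
    uv=((q[0]+.5)/4-.5+x0,(q[1]+.5)/4-.5+y0); print(uv,q[2]/4,onz(c,uv,.024))
delta([.485,-.214,.004],2.006)
E
```

```text
(np.float32(270.25), np.float32(197.5)) 12.55 [ 0.48342629 -0.21342736  0.024     ]
(np.float32(270.25), np.float32(198.75)) 13.15 [ 0.48379925 -0.21468255  0.024     ]
(np.float32(268.25), np.float32(196.25)) 10.45 [ 0.4810984  -0.21276289  0.024     ]
(np.float32(271.75), np.float32(199.25)) 14.575 [ 0.48541885 -0.21474308  0.024     ]
(np.float32(273.25), np.float32(200.75)) 16.5 [ 0.48734142 -0.21581048  0.024     ]
(np.float32(271.25), np.float32(196.75)) 11.575 [ 0.48418108 -0.21238118  0.024     ]
at [ 0.4849 -0.2143  0.185 ] [-3.141e+00 -1.000e-03  1.850e+00] F [-0.4  0.6  0. ] w 0.0938 t 1.3
shift [1.00e-04 4.00e-04 3.62e-01] turn [-0.0002 -0.0007 -0.0994]
```

View pics/c3.png

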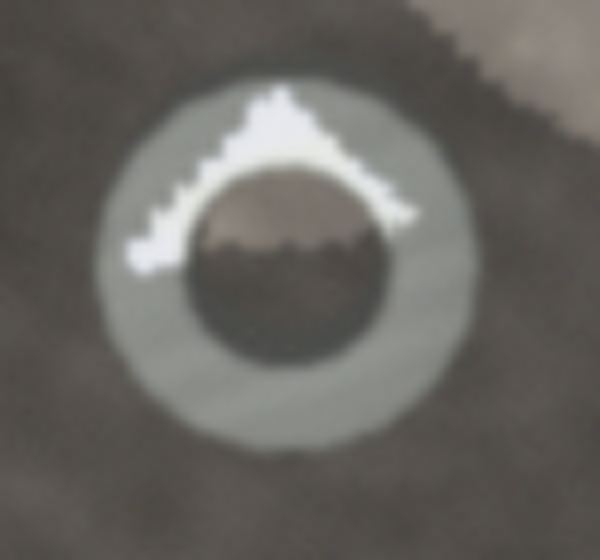

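Call:
servo_tool([
  [[0, 0, -0.1, 0, 0, 0.08, 0], [0, 0, -0.1, 0, 0, 0.16, 0], [0, 0, -0.1, 0, 0, 0.24, 0], [0, 0, -0.1, 0, 0, 0.3, 0], [0, 0, -0.1, 0, 0, 0.34, 0], [0, 0, -0.1, 0, 0, 0.362, 0], [0, 0, -0.1, 0, 0, 0.362, 0], [0, 0, -0.1, 0, 0, 0.362, 0.3], [0, 0, -0.1, 0, 0, 0.362, 0.6], [0, 0, -0.1, 0, 0, 0.362, 0.8], [0, 0, -0.1, 0, 0, 0.362, 0.8], [0, 0, -0.1, 0, 0, 0.362, 0.8]],
], squeeze=20)

```text
time_s: 2.3
ee_pos: [0.4851, -0.2143, 0.0048]
eef_rot: [3.141, -0.0, 2.007]
force: [-0.1, 1.4, -0.2]
grip_width: 0.0641
```

Call:
servo_tool([
  [[0, 0, 0, 0, 0, 0, 0.8], [0, 0, 0, 0, 0, 0, 0.8], [0, 0, 0, 0, 0, 0, 0.8], [0, 0, 0, 0, 0, 0, 0.8], [0, 0, 0, 0, 0, -0.06, 0.8], [0, 0, 0, 0, 0, -0.12, 0.8], [0, 0, 0, 0, 0, -0.2, 0.8], [0, 0, 0, 0, 0, -0.2, 0.8]],
], squeeze=20)

```text
time_s: 2.97
ee_pos: [0.4876, -0.2155, 0.1113]
eef_rot: [3.135, 0.007, 2.007]
force: [0.4, -0.1, -0.8]
grip_width: 0.0499
```

```bash
python3 - <<'E'
from h import *
c=snap('wrist','w2'); delta([.54,-.057,.105],2.006)
for f,b in (('w1',(300,0,450,130)),('w2',(250,0,450,150)),('top0',(235,190,305,250))):
    c=load(f); x0,y0,x1,y1=b; s=4 if x1-x0>100 else 9
    cv2.imwrite(f'pics/c_{f}.png',cv2.resize(c['color'][y0:y1,x0:x1,::-1],None,fx=s,fy=s,interpolation=cv2.INTER_CUBIC))
E
```

```text
at [ 0.4866 -0.215   0.108 ] [3.137 0.005 2.007] F [ 0.5  0.1 -2.5] w 0.0503 t 3.02
shift [0.2415 0.2303 0.0059] turn [0.0028 0.003  0.0004]
```

View pics/w2.png

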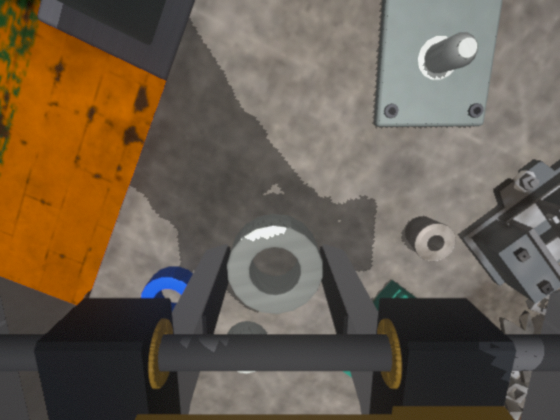

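View pics/c_w1.png

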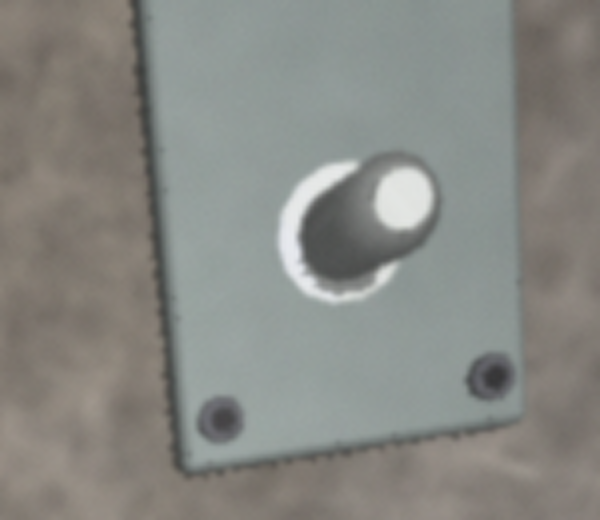

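View pics/c_top0.png

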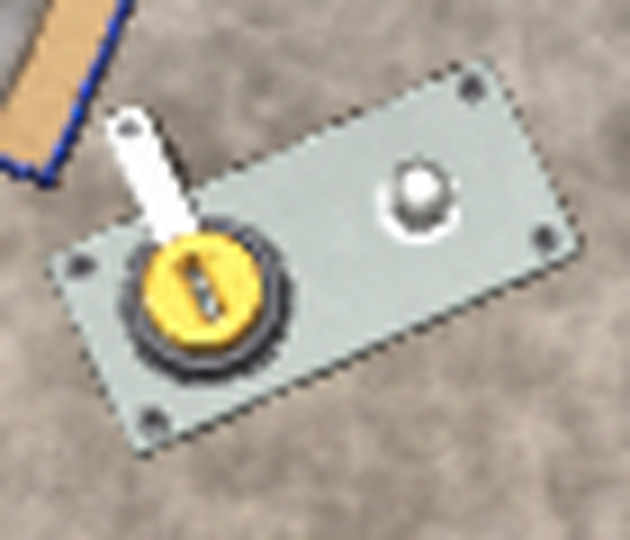

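```bash
python3 - <<'E'
from h import *
c=load('w1'); print('tip',onz(c,(400.6,49.1),.052),'foot',onz(c,(385.9,57.6),.012))
c=load('w2'); print('w2 tip',onz(c,(467,46),.052),'foot',onz(c,(435,58),.012), 'ring c',onz(c,(275,268),.108+.02))
t=load('top0'); q=[(490,62),(582,247),(143,455),(47,262)]
Q=np.array([onz(t,(235+(a+.5)/9-.5,190+(b+.5)/9-.5),.012) for a,b in q]); print(Q)
ce=Q.mean(0); print('ctr',ce, [np.linalg.norm(Q[i]-Q[i-1]) for i in range(4)])
d=(Q[2]+Q[3]-Q[0]-Q[1]); d/=np.linalg.norm(d); print('y axis',d,'yaw',np.arctan2(-d[0],d[1]),'post',ce-.045*d,'lock',ce+.045*d)
u=lambda a,b:(235+(a+.5)/9-.5,190+(b+.5)/9-.5)
print('tip',onz(t,u(422,182),.052),'rotor',onz(t,u(204,290),.047),'foot',onz(t,u(419,206),.012),'arm',onz(t,u(128,128),.047))
E
```

```text
tip [ 0.55047375 -0.05340813  0.052     ] foot [ 0.55073229 -0.05340334  0.012     ]
w2 tip [ 0.54974426 -0.05295306  0.052     ] foot [ 0.54832311 -0.0546939   0.012     ] ring c [ 0.48806534 -0.2132233   0.128     ]
[[ 0.60741784 -0.08153321  0.012     ]
 [ 0.53469957 -0.11701307  0.012     ]
 [ 0.45339226  0.05042786  0.012     ]
 [ 0.52791407  0.08849924  0.012     ]]
ctr [ 0.53085593 -0.01490479  0.012     ] [np.float64(0.18770158275896814), np.float64(0.08091209270682857), np.float64(0.1861379728121189), np.float64(0.083683517825869)]
y axis [-0.43017228  0.90274681  0.        ] yaw 0.44468360947523994 post [ 0.55021369 -0.0555284   0.012     ] lock [0.51149818 0.02571881 0.012     ]
tip [ 0.55196445 -0.05538978  0.052     ] rotor [0.51122711 0.02631418 0.047     ] foot [ 0.5504667  -0.05427611  0.012     ] arm [0.57326954 0.05590011 0.047     ]
```

```bash
python3 - <<'E'
from h import *
delta([.5508,-.0546,.085],2.016)
E
```

```text
at [ 0.4866 -0.215   0.108 ] [3.137 0.005 2.007] F [ 0.5  0.1 -2.5] w 0.0503 t 3.02
shift [0.2369 0.2517 0.046 ] turn [ 0.0028  0.003  -0.006 ]
```

Call:
servo_tool([
  [[0.003, 0.003, -0.006, 0.06, 0.063, 0.01, 0.8], [0.003, 0.003, -0.006, 0.12, 0.126, 0.02, 0.8], [0.003, 0.003, -0.006, 0.18, 0.19, 0.03, 0.8], [0.003, 0.003, -0.006, 0.237, 0.252, 0.046, 0.8], [0.003, 0.003, -0.006, 0.237, 0.252, 0.046, 0.8], [0.003, 0.003, -0.006, 0.237, 0.252, 0.046, 0.8], [0.003, 0.003, -0.006, 0.237, 0.252, 0.046, 0.8]],
])

```text
time_s: 3.6
ee_pos: [0.5503, -0.0545, 0.0838]
eef_rot: [-3.14, -0.001, 2.017]
force: [-0.9, 0.1, -1.6]
grip_width: 0.05
```

```bash
python3 - <<'E'
from h import *
c=snap('wrist','w3'); t=snap('top','t3'); s=snap('scene','s3'); delta([.5508,-.0546,.045],2.016)
E
```

```text
at [ 0.5505 -0.0558  0.0849] [-3.141  0.     2.014] F [-0.2 -0.1 -0.9] w 0.0499 t 3.75
shift [0.002  0.0016 0.0797] turn [-0.0004  0.     -0.001 ]
```

View pics/w3.png

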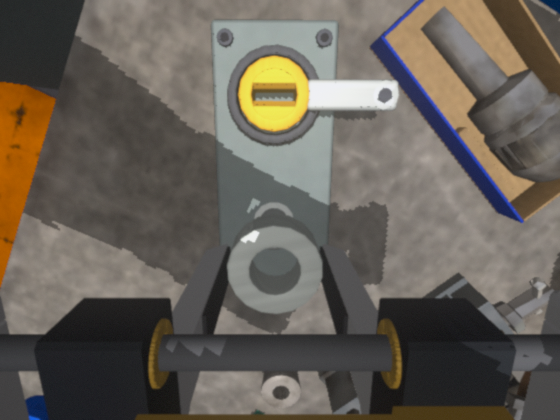

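View pics/s3.png

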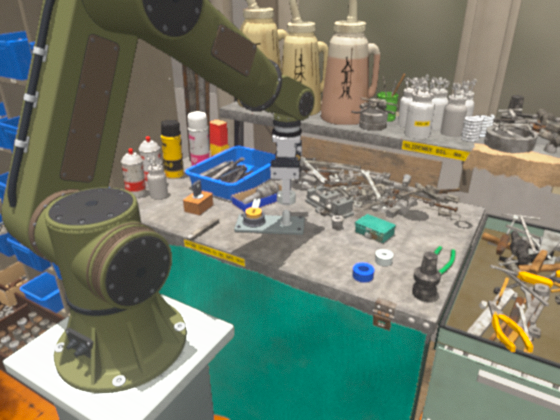

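```bash
python3 - <<'E'
from h import *
c=load('w3'); 
cv2.imwrite('pics/c4.png',cv2.resize(c['color'][190:320,200:350,::-1],None,fx=5,fy=5,interpolation=cv2.INTER_CUBIC))
h=cv2.cvtColor(c['color'],cv2.COLOR_RGB2HSV); m=((h[:,:,0]>20)&(h[:,:,0]<36)&(h[:,:,1]>140)).astype(np.uint8); m[:, :200]=0; m[:,330:]=0; m[160:]=0
k=max(cv2.findContours(m,cv2.RETR_EXTERNAL,cv2.CHAIN_APPROX_NONE)[0],key=cv2.contourArea)
e=cv2.fitEllipse(cv2.convexHull(k)); print(e,onz(c,e[0],.047))
print('slot ends',onz(c,(252,96),.047),onz(c,(297,96),.047),'tip',onz(c,(385,95.5),.047))
print('pred post foot/tip',proj(c,[[.5505,-.054,.012],[.5505,-.054,.052]]))
cv2.imwrite('pics/c5.png',cv2.resize(c['color'][40:150,220:340,::-1],None,fx=5,fy=5,interpolation=cv2.INTER_CUBIC))
E
```

```text
((273.5238342285156, 92.88115692138672), (69.57691192626953, 73.94818878173828), 1.0523953437805176) [0.51128423 0.0282711  0.047     ]
slot ends [0.50035668 0.02106985 0.047     ] [0.52480192 0.03277216 0.047     ] tip [0.57243101 0.05588921 0.047     ]
pred post foot/tip [[273.63278202 221.44043739]
 [273.35853912 238.95546717]]
```

View pics/c4.png

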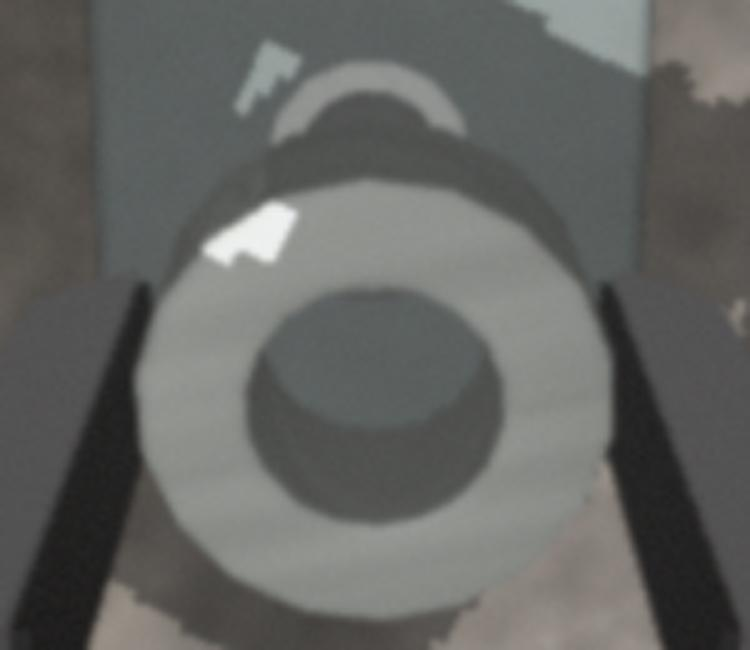

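View pics/c5.png

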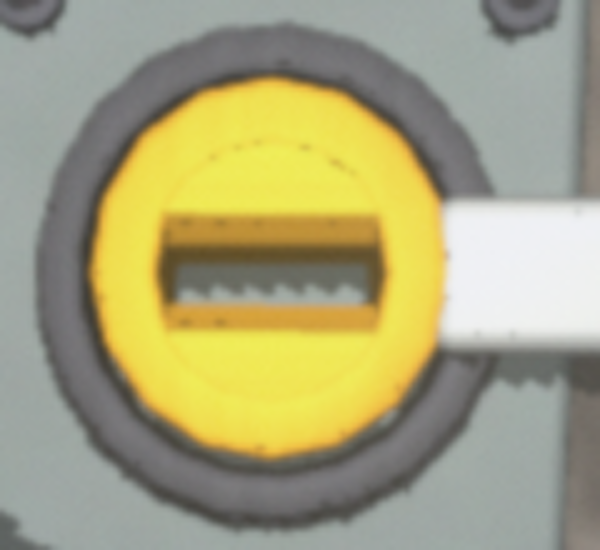

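```bash
python3 - <<'E'
from h import *
c=load('w3'); 
for p in ((.5505,-.054),(.5503,-.0535),(.55,-.053)):
  print(proj(c,[[p[0]-.018*.43,p[1]+.018*.903,.012]]), 'want 273.6,201.6')
for z in(.1,.105): print('ring top c',onz(c,(274.5,269.6),z), 'bore',onz(c,(200+374/5-.4,190+405/5-.4),z))
w=load('w1'); print(onz(w,(300+345/4-.4,232/4-.4),.012))
E
```

```text
[[273.66606911 198.63204083]] want 273.6,201.6
[[273.71258871 197.93841876]] want 273.6,201.6
[[273.63971746 197.18814706]] want 273.6,201.6
ring top c [ 0.55116418 -0.05342277  0.1       ] bore [ 0.55136163 -0.05395598  0.1       ]
ring top c [ 0.55017978 -0.05134273  0.105     ] bore [ 0.5503712  -0.05185964  0.105     ]
[ 0.55068665 -0.05341707  0.012     ]
```

Call:
servo_tool([
  [[0, 0, 0, 0, 0, 0.03, 0.8], [0, 0, 0, 0, 0, 0.03, 0.8], [0, 0, 0, 0, 0, 0.03, 0.8], [0, 0, 0, 0, 0, 0.03, 0.8]],
])

```text
time_s: 4.08
ee_pos: [0.5505, -0.0564, 0.0704]
eef_rot: [-3.141, 0.0, 2.013]
force: [0.4, -0.8, -1.1]
grip_width: 0.05
```

```bash
python3 - <<'E'
from h import *
delta([.5508,-.0546,.045],2.013)
c=snap('wrist','w4'); delta([.5508,-.0546,.045],2.013)
cv2.imwrite('pics/c4.png',cv2.resize(c['color'][190:320,200:350,::-1],None,fx=5,fy=5,interpolation=cv2.INTER_CUBIC))
E
```

```text
at [ 0.5505 -0.0564  0.0704] [-3.141  0.     2.013] F [ 0.4 -0.8 -1.1] w 0.05 t 4.08
shift [0.0031 0.0021 0.0507] turn [-0.0002  0.0001  0.0003]
at [ 0.5507 -0.0563  0.0705] [-3.142  0.     2.014] F [-0.4 -0.8 -2. ] w 0.0501 t 4.13
shift [0.0029 0.0016 0.051 ] turn [-0.      0.0003  0.0005]
```

View pics/c4.png

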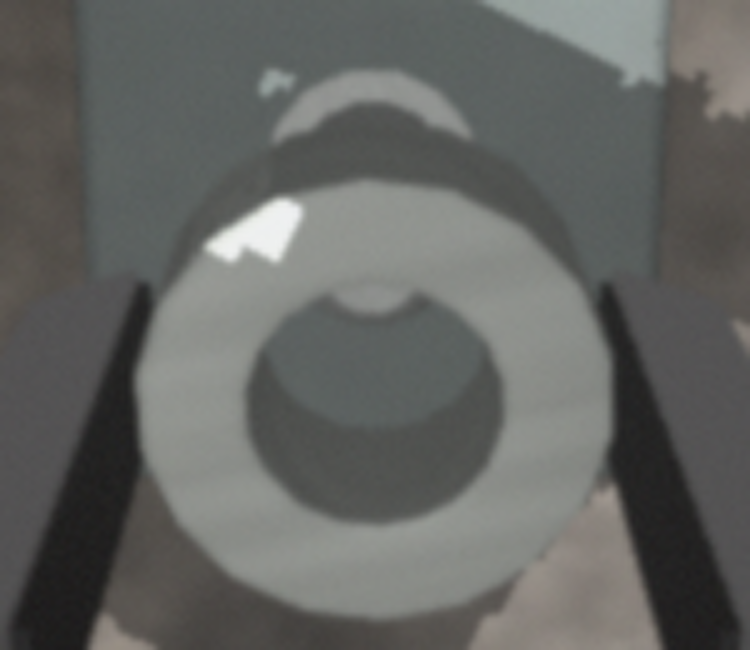

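```bash
python3 - <<'E'
from h import *
c=load('w4'); ax=np.array([-.430,.903,0])
tip=onz(c,(274.2,252.6),.052)+.006*ax
b=onz(c,(200+374/5-.4,190+405/5-.4),.0897)
# lower rim of bore at underside: (375,430) lower arc of bottom bore, near edge
u=onz(c,(200+375/5-.4,190+430/5-.4),.0657)+.013*ax
print(tip,b,u,'err along toolx mm',1e3*(tip-b)@ax,1e3*(tip-u)@ax)
E
```

```text
[ 0.55055446 -0.05400521  0.052     ] [ 0.55097272 -0.054521    0.0897    ] [ 0.55163496 -0.05572194  0.0657    ] err along toolx mm 0.6456109132907082 2.0148245659153865
```

Call:
servo_tool([
  [[0, 0, 0, 0.0025, 0, 0, 0.8], [0, 0, 0, 0.0025, 0, 0.012, 0.8], [0, 0, 0, 0.0025, 0, 0.024, 0.8], [0, 0, 0, 0.0025, 0, 0.036, 0.8], [0, 0, 0, 0.0025, 0, 0.048, 0.8], [0, 0, 0, 0.0025, 0, 0.06, 0.8], [0, 0, 0, 0.0025, 0, 0.07, 0.8], [0, 0, 0, 0.0025, 0, 0.08, 0.8]],
])

```text
time_s: 4.8
ee_pos: [0.5501, -0.0552, 0.0298]
eef_rot: [-3.141, 0.0, 2.014]
force: [0.0, -0.7, -1.4]
grip_width: 0.0503
```

Call:
servo_tool([
  [[0, 0, 0, 0, 0, 0.01, 0.8], [0, 0, 0, 0, 0, 0.018, 0.8], [0, 0, 0, 0, 0, 0.024, 0.8], [0, 0, 0, 0, 0, 0.025, 0.8], [0, 0, 0, 0, 0, 0.025, 0.8]],
])

```text
time_s: 5.22
ee_pos: [0.5501, -0.0552, 0.0173]
eef_rot: [-3.141, 0.0, 2.014]
force: [0.1, 0.2, -1.2]
grip_width: 0.0501
```

Call:
servo_tool([
  [[0, 0, 0, 0, 0, 0, 0.4], [0, 0, 0, 0, 0, 0, 0.2], [0, 0, 0, 0, 0, 0, 0], [0, 0, 0, 0, 0, 0, 0], [0, 0, 0, 0, 0, 0, 0], [0, 0, 0, 0, 0, 0, 0], [0, 0, 0, 0, 0, -0.05, 0], [0, 0, 0, 0, 0, -0.12, 0], [0, 0, 0, 0, 0, -0.18, 0], [0, 0, 0, 0, 0, -0.18, 0]],
])

```text
time_s: 6.05
ee_pos: [0.5526, -0.0555, 0.1131]
eef_rot: [3.135, 0.005, 2.014]
force: [0.7, 0.7, 0.4]
grip_width: 0.0942
```

```bash
python3 - <<'E'
from h import *
c=snap('wrist','w5'); t=snap('top','t5'); s=snap('scene','s5'); delta([.505,.21,.2],3.14)
E
```

```text
at [ 0.5499 -0.0551  0.1068] [-3.141  0.     2.014] F [-0.4 -0.5 -1.2] w 0.0939 t 6.2
shift [ 0.5174  0.1461 -0.1865] turn [-3.000e-04 -2.000e-04 -7.169e-01]
```

View pics/w5.png

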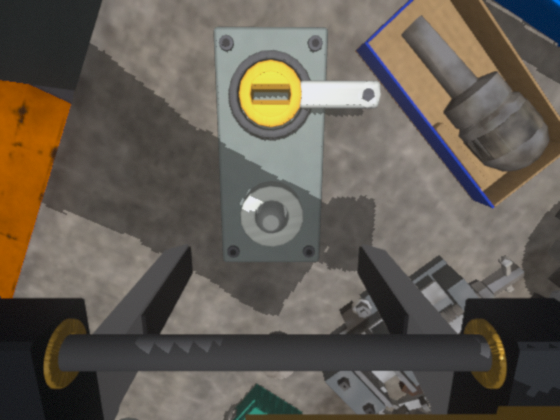

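Call:
servo_tool([
  [[0, 0, -0.08, 0.06, 0.02, -0.1, 0], [0, 0, -0.16, 0.12, 0.04, -0.18, 0], [0, 0, -0.24, 0.19, 0.06, -0.22, 0], [0, 0, -0.32, 0.26, 0.08, -0.22, 0], [0, 0, -0.4, 0.33, 0.1, -0.22, 0], [0, 0, -0.48, 0.4, 0.12, -0.22, 0], [0, 0, -0.56, 0.46, 0.14, -0.22, 0], [0, 0, -0.64, 0.517, 0.146, -0.22, 0], [0, 0, -0.71, 0.517, 0.146, -0.22, 0], [0, 0, -0.71, 0.517, 0.146, -0.22, 0], [0, 0, -0.71, 0.517, 0.146, -0.22, 0], [0, 0, -0.71, 0.517, 0.146, -0.22, 0]],
])

```text
time_s: 7.2
ee_pos: [0.5051, 0.209, 0.2159]
eef_rot: [-3.141, -0.002, 3.124]
force: [0.5, -1.0, -0.2]
grip_width: 0.0942
```

```bash
python3 - <<'E'
from h import *
delta([.505,.21,.2],3.14);c=snap('wrist','w6'); t=snap('top','t6'); s=snap('scene','s6'); delta([.505,.21,.2],3.14)
E
```

```text
at [0.5051 0.209  0.2159] [-3.141e+00 -2.000e-03  3.124e+00] F [ 0.5 -1.  -0.2] w 0.0942 t 7.2
shift [0.0003 0.0019 0.0319] turn [-0.0005 -0.001  -0.0101]
at [0.5053 0.209  0.2165] [-3.141e+00 -1.000e-03  3.126e+00] F [-0.6 -0.1 -0.6] w 0.0937 t 7.35
shift [0.0006 0.0019 0.033 ] turn [-0.0003 -0.0005 -0.009 ]
```

View pics/w6.png

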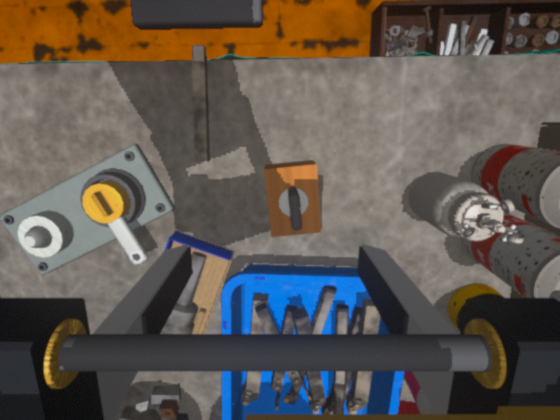

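View pics/s6.png

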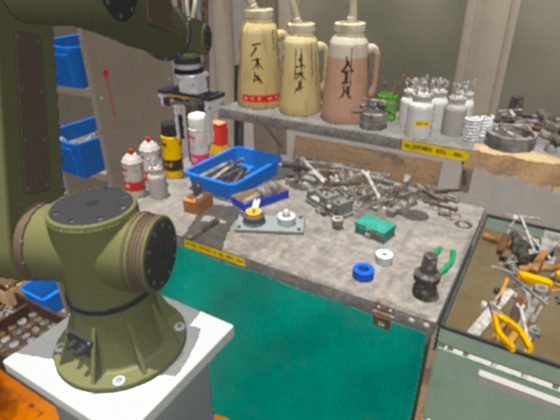

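```bash
python3 - <<'E'
from h import *
c=load('w6')
cv2.imwrite('pics/c6.png',cv2.resize(c['color'][150:245,250:335,::-1],None,fx=8,fy=8,interpolation=cv2.INTER_CUBIC)[:, :])
E
```

```text
(no output)
```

View pics/c6.png

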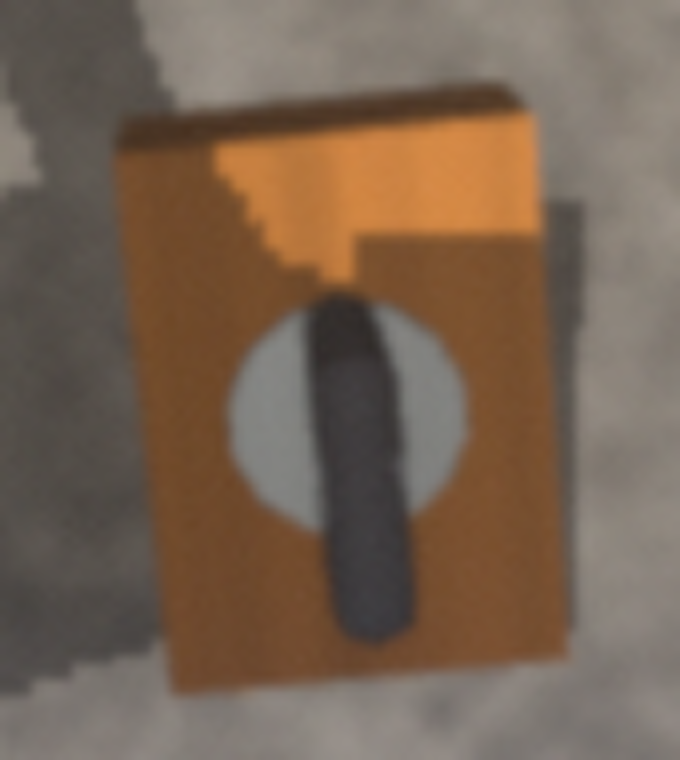

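```bash
python3 - <<'E'
from h import *
c=load('w6'); u=lambda a,b:(250+(a+.5)/8-.5,150+(b+.5)/8-.5)
print('disc',onz(c,u(348,417),.044))
Q=np.array([onz(c,u(*q),.04) for q in((118,150),(535,112),(568,657),(172,690))]);print(Q,Q.mean(0),[np.linalg.norm(Q[i]-Q[i-1]) for i in range(4)])
for a,b in((3,0),(2,1)): d=Q[a]-Q[b]; print('yaw',np.arctan2(d[1],d[0]))
for a,b in((1,0),(2,3)): d=Q[a]-Q[b]; print('yaw',np.arctan2(-d[0],d[1]))
A,B=onz(c,u(350,365),.088),onz(c,u(375,640),.088); d=B-A;print('bow',A,B,(A+B)/2,np.linalg.norm(d),np.arctan2(d[1],d[0]))
o,_=ray(c,(0,0));print(o)
E
```

```text
disc [0.51404988 0.22843189 0.044     ]
[[0.47870136 0.19872288 0.04      ]
 [0.47467087 0.2530573  0.04      ]
 [0.54932071 0.25870054 0.04      ]
 [0.55320126 0.20429766 0.04      ]] [0.51397355 0.2286946  0.04      ] [np.float64(0.07470819232300716), np.float64(0.05448370595066243), np.float64(0.07486284672198816), np.float64(0.05454110469985654)]
yaw 0.07469019726544775
yaw 0.07545265421813338
yaw 0.07404370390643739
yaw 0.0712092194843859
bow [0.49742726 0.22648712 0.088     ] [0.53077398 0.22935737 0.088     ] [0.51410062 0.22792224 0.088     ] 0.0334700190918946 0.08586114743970542
[0.43033561 0.21089297 0.39585904]
```

```bash
python3 - <<'E'
from h import *
delta([.514,.2284,.0485],3.2156)
E
```

```text
at [0.5053 0.209  0.2165] [-3.141e+00 -1.000e-03  3.126e+00] F [-0.6 -0.1 -0.6] w 0.0937 t 7.35
shift [-0.0171  0.0391  0.336 ] turn [-0.0002 -0.0005 -0.0572]
```

Call:
servo_tool([
  [[0, 0, -0.057, -0.017, 0.039, 0, 0], [0, 0, -0.057, -0.017, 0.039, 0.08, 0], [0, 0, -0.057, -0.017, 0.039, 0.14, 0], [0, 0, -0.057, -0.017, 0.039, 0.16, 0], [0, 0, -0.057, -0.017, 0.039, 0.16, 0]],
], squeeze=40)

```text
time_s: 7.77
ee_pos: [0.5131, 0.2276, 0.1343]
eef_rot: [-3.14, -0.005, -3.069]
force: [-0.6, -0.2, 0.9]
grip_width: 0.094
```

```bash
python3 - <<'E'
from h import *
delta([.514,.2284,.0485],3.2156);c=snap('wrist','w7')
cv2.imwrite('pics/c7.png',cv2.resize(c['color'][170:320,180:380,::-1],None,fx=4,fy=4,interpolation=cv2.INTER_CUBIC)[:, :])
delta([.514,.2284,.0485],3.2156)
print(proj(c,[[.514,.2284,.088],[.514,.2284,.044]]))
E
```

```text
at [0.5131 0.2276 0.1343] [-3.14  -0.005 -3.069] F [-0.6 -0.2  0.9] w 0.094 t 7.77
shift [-0.0027  0.0018  0.1717] turn [-0.001  -0.0032 -0.0012]
at [0.5141 0.228  0.1366] [-3.141e+00 -2.000e-03 -3.069e+00] F [-0.1 -1.1  1. ] w 0.0939 t 7.82
shift [-0.0002  0.0009  0.1763] turn [-0.0004 -0.0012 -0.001 ]
[[275.61523145 232.68899319]
 [275.59719091 215.83766863]]
```

View pics/c7.png

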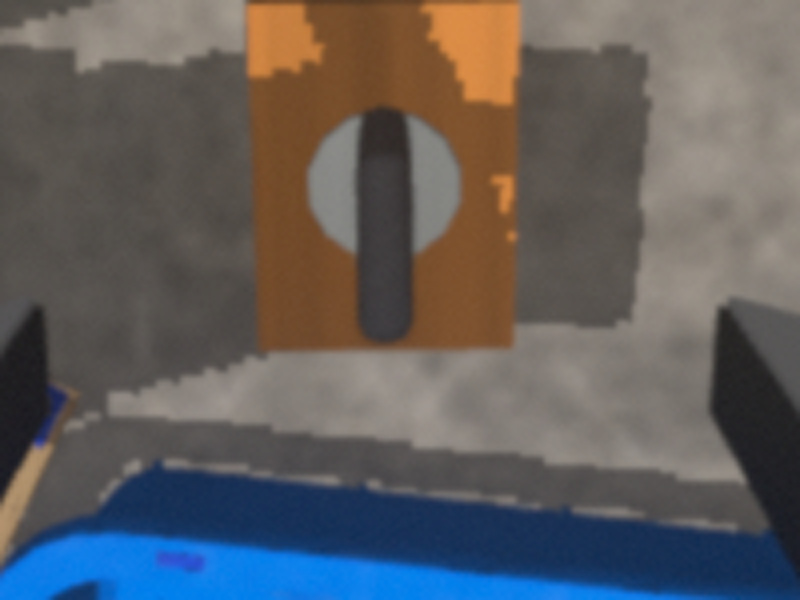

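Call:
servo_tool([
  [[0, 0, 0, 0, 0.001, 0.06, 0], [0, 0, 0, 0, 0.001, 0.11, 0], [0, 0, 0, 0, 0.001, 0.15, 0], [0, 0, 0, 0, 0.001, 0.17, 0], [0, 0, 0, 0, 0.001, 0.176, 0.3], [0, 0, 0, 0, 0.001, 0.176, 0.6], [0, 0, 0, 0, 0.001, 0.176, 0.8], [0, 0, 0, 0, 0.001, 0.176, 0.9], [0, 0, 0, 0, 0.001, 0.176, 1], [0, 0, 0, 0, 0.001, 0.176, 1], [0, 0, 0, 0, 0.001, 0.176, 1], [0, 0, 0, 0, 0.001, 0.176, 1]],
], squeeze=40)

```text
time_s: 8.82
ee_pos: [0.514, 0.2285, 0.0488]
eef_rot: [-3.141, -0.002, -3.069]
force: [-0.1, 0.3, -0.6]
grip_width: 0.044
```

Call:
servo_tool([
  [[0, 0, 0, 0, 0, 0, 1], [0, 0, 0, 0, 0, 0, 1], [0, 0, 0, 0, 0, 0, 1], [0, 0, 0, 0, 0, 0, 1], [0, 0, 0, 0, 0, 0, 1]],
])

```text
time_s: 9.23
ee_pos: [0.514, 0.2284, 0.0488]
eef_rot: [-3.141, -0.002, -3.069]
force: [0.4, 0.2, -0.2]
grip_width: 0.0111
```

```bash
python3 - <<'E'
from h import *
delta([.514,.2284,.0485],3.2156)
E
```

```text
at [0.514  0.2284 0.0488] [-3.141e+00 -2.000e-03 -3.069e+00] F [ 0.4  0.2 -0.2] w 0.0111 t 9.23
shift [-0.0001 -0.0001  0.0006] turn [-0.0004 -0.0011 -0.001 ]
```

Call:
servo_tool([
  [[0, 0, 0, 0, 0, 0, 1], [0, 0, 0, 0, 0, 0, 1], [0, 0, 0, 0, 0, -0.02, 1], [0, 0, 0, 0, 0, -0.05, 1], [0, 0, 0, 0, 0, -0.08, 1], [0, 0, 0, 0, 0, -0.11, 1], [0, 0, 0, 0, 0, -0.14, 1], [0, 0, 0, 0, 0, -0.16, 1], [0, 0, 0, 0, 0, -0.16, 1]],
], squeeze=60)

```text
time_s: 9.98
ee_pos: [0.5149, 0.2288, 0.1313]
eef_rot: [3.141, 0.002, -3.069]
force: [0.0, -0.5, 0.4]
grip_width: 0.0098
```

```bash
python3 - <<'E'
from h import *
delta([.5116,.0272,.127],3.5836);c=snap('wrist','w8')
delta([.5116,.0272,.127],3.5836)
E
```

```text
at [0.5149 0.2288 0.1313] [ 3.141e+00  2.000e-03 -3.069e+00] F [ 0.  -0.5  0.4] w 0.0098 t 9.98
shift [ 0.0358 -0.4017  0.0084] turn [ 0.      0.0012 -0.2352]
at [0.5144 0.2286 0.1298] [-3.141  0.    -3.069] F [ 0.8 -0.2 -1.7] w 0.0097 t 10.03
shift [ 0.0348 -0.4014  0.0056] turn [-1.000e-04  0.000e+00 -2.352e-01]
```

View pics/w8.png

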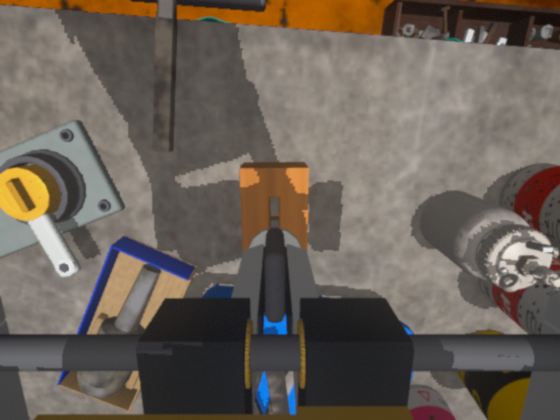

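Call:
servo_tool([
  [[0, 0, -0.04, 0.005, -0.06, 0.005, 1], [0, 0, -0.08, 0.01, -0.12, 0.005, 1], [0, 0, -0.12, 0.015, -0.18, 0.005, 1], [0, 0, -0.16, 0.02, -0.24, 0.005, 1], [0, 0, -0.2, 0.025, -0.3, 0.005, 1], [0, 0, -0.235, 0.03, -0.36, 0.005, 1], [0, 0, -0.235, 0.035, -0.401, 0.005, 1], [0, 0, -0.235, 0.035, -0.401, 0.005, 1], [0, 0, -0.235, 0.035, -0.401, 0.005, 1], [0, 0, -0.235, 0.035, -0.401, 0.005, 1], [0, 0, -0.235, 0.035, -0.401, 0.005, 1]],
])

```text
time_s: 10.95
ee_pos: [0.5113, 0.0283, 0.1269]
eef_rot: [3.141, -0.001, -2.699]
force: [0.8, 0.7, -1.5]
grip_width: 0.0097
```

```bash
python3 - <<'E'
from h import *
delta([.5115,.0274,.09],3.5836);c=snap('wrist','w9');t=snap('top','t9');snap('scene','s9')
cv2.imwrite('pics/c9.png',cv2.resize(c['color'][110:330,140:410,::-1],None,fx=2.7,fy=2.7,interpolation=cv2.INTER_CUBIC)[:, :])
delta([.5115,.0274,.09],3.5836)
E
```

```text
at [0.5113 0.0283 0.1269] [ 3.141e+00 -1.000e-03 -2.699e+00] F [ 0.8  0.7 -1.5] w 0.0097 t 10.95
shift [ 0.0004 -0.0019  0.0738] turn [ 0.0002 -0.0003  0.0003]
at [0.5114 0.0282 0.1272] [ 3.142 -0.    -2.699] F [-0.   0.3 -1. ] w 0.0097 t 11.1
shift [ 0.0005 -0.0014  0.0743] turn [ 0.     -0.0001  0.0004]
```

View pics/c9.png

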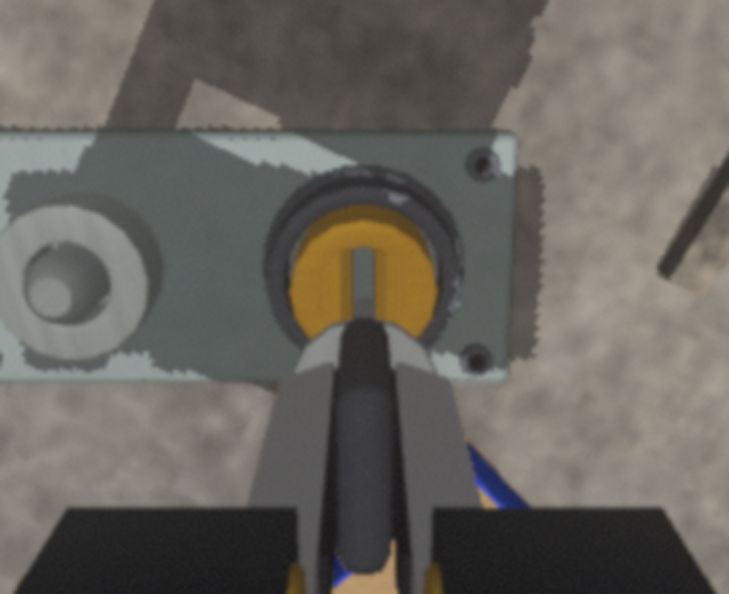

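View pics/s9.png

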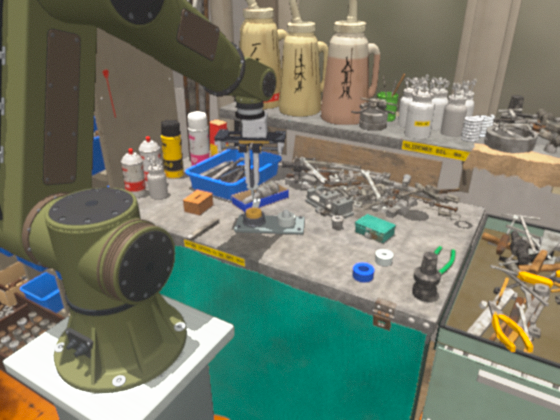

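```bash
python3 - <<'E'
from h import *
c=load('w9'); u=lambda a,b:(140+(a+.5)/2.7-.5,110+(b+.5)/2.7-.5)
tcp=np.array([.5114,.0282,.127]);y=-2.699; tx=np.array([np.cos(y),np.sin(y),0]); ty=np.array([np.sin(y),-np.cos(y),0])
for n,q,z in(('slot end',(364,248),.047),('slot mid',(364,300),.047),('rotor L',(289,285),.047),('rotor R',(437,285),.047),('rotor near edge',(364,219),.047)):
    P=onz(c,u(*q),z); d=P-tcp; print(n,P,'tool x,y mm',1e3*d@tx,1e3*d@ty)
o,_=ray(c,(0,0)); print('cam',1e3*(o-tcp)@tx,1e3*(o-tcp)@ty)
# bow top in hand
for z,q in((.127+.0172+.022,(362,570)),(.1662,(363,390))):
    P=onz(c,u(*q),z); d=P-tcp; print(1e3*d@tx,1e3*d@ty)
E
```

```text
slot end [0.49955117 0.02219242 0.047     ] tool x,y mm 13.280077768070658 -0.35405427821490026
slot mid [0.5137514  0.02892558 0.047     ] tool x,y mm -2.4355825517940417 -0.35139948494480333
rotor L [0.51902926 0.00711449 0.047     ] tool x,y mm 2.1364433205737883 -22.32129049379894
rotor R [0.50044385 0.04627768 0.047     ] tool x,y mm 2.158087275973621 21.028138134445015
rotor near edge [0.49181798 0.01852566 0.047     ] tool x,y mm 21.83854324162266 -0.3555000308004889
cam 74.94847960474212 -0.055491385450166984
-15.677502274770928 -0.5535692383957616
17.71656968227351 -0.3766010729491716
```

Call:
servo_tool([
  [[0, 0, 0, -0.0012, 0, 0.02, 1], [0, 0, 0, -0.0012, 0, 0.04, 1], [0, 0, 0, -0.0012, 0, 0.06, 1], [0, 0, 0, -0.0012, 0, 0.072, 1], [0, 0, 0, -0.0012, 0, 0.08, 1], [0, 0, 0, -0.0012, 0, 0.086, 1], [0, 0, 0, -0.0012, 0, 0.09, 1]],
])

```text
time_s: 11.68
ee_pos: [0.512, 0.0284, 0.0817]
eef_rot: [3.141, -0.0, -2.699]
force: [0.9, -0.6, -0.7]
grip_width: 0.01
```

```bash
python3 - <<'E'
from h import *
delta([.5115,.0274,.0558],3.5836);c=snap('wrist','w10');snap('scene','s10')
cv2.imwrite('pics/c10.png',cv2.resize(c['color'][110:330,140:410,::-1],None,fx=2.7,fy=2.7,interpolation=cv2.INTER_CUBIC)[:, :])
print(get_obs()['moment'])
E
```

```text
at [0.512  0.0284 0.0817] [ 3.141 -0.    -2.699] F [ 0.9 -0.6 -0.7] w 0.01 t 11.68
shift [ 0.0016 -0.0014  0.0519] turn [ 0.0001 -0.0003  0.0004]
[ 0.11308822 -0.13609154 -0.07528622]
```

View pics/c10.png

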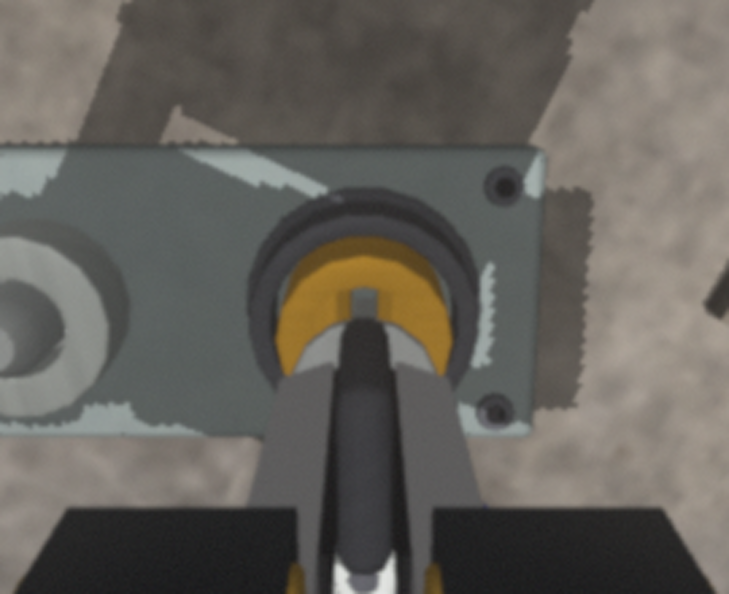

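Call:
servo_tool([
  [[0, 0, 0.033, 0, 0, 0.006, 1], [0, 0, -0.033, 0, 0, 0.012, 1], [0, 0, 0.033, 0, 0, 0.018, 1], [0, 0, -0.033, 0, 0, 0.024, 1], [0, 0, 0.033, 0, 0, 0.03, 1], [0, 0, -0.033, 0, 0, 0.036, 1], [0, 0, 0.033, 0, 0, 0.042, 1], [0, 0, -0.033, 0, 0, 0.046, 1], [0, 0, 0.033, 0, 0, 0.05, 1], [0, 0, -0.033, 0, 0, 0.052, 1], [0, 0, 0.033, 0, 0, 0.054, 1], [0, 0, 0, 0, 0, 0.054, 1]],
])

```text
time_s: 12.78
ee_pos: [0.5127, 0.0281, 0.0557]
eef_rot: [-3.14, 0.001, -2.707]
force: [-0.3, -2.4, 1.4]
grip_width: 0.0095
```

```bash
python3 - <<'E'
from h import *
delta([.5115,.0274,.0558],3.5836);c=snap('wrist','w11');snap('scene','s11');print(get_obs()['moment'])
delta([.5115,.0274,.0558],3.5836)
cv2.imwrite('pics/c11.png',cv2.resize(c['color'][110:330,140:410,::-1],None,fx=2.7,fy=2.7,interpolation=cv2.INTER_CUBIC)[:, :])
E
```

```text
at [0.5127 0.0281 0.0557] [-3.140e+00  1.000e-03 -2.707e+00] F [-0.3 -2.4  1.4] w 0.0095 t 12.78
shift [ 0.0027 -0.0002 -0.0001] turn [-0.0008  0.0008 -0.0045]
[-0.61865349 -0.41018357  0.00863442]
at [0.5126 0.0281 0.0557] [-3.140e+00  1.000e-03 -2.698e+00] F [ 1.6 -2.7  2.1] w 0.0096 t 12.88
shift [ 0.0026 -0.0002 -0.0001] turn [-0.0007  0.0007  0.0013]
```

View pics/c11.png

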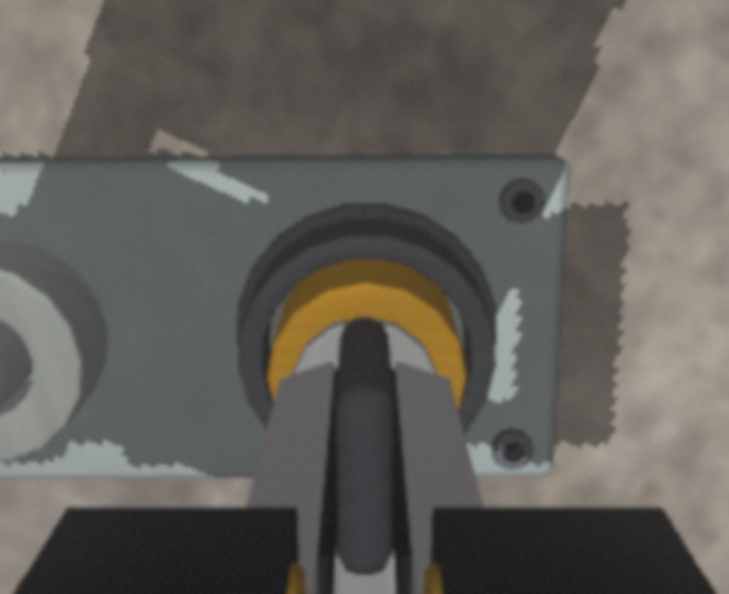

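Call:
servo_tool([
  [[0, 0, 0.033, 0.0016, 0, 0.003, 1], [0, 0, -0.033, 0.0016, 0, 0.005, 1], [0, 0, 0.033, 0.0016, 0, 0.006, 1], [0, 0, -0.033, 0.0016, 0, 0.006, 1], [0, 0, 0, 0.0016, 0, 0.006, 1], [0, 0, 0, 0.0016, 0, 0.006, 1]],
])

```text
time_s: 13.38
ee_pos: [0.513, 0.028, 0.0554]
eef_rot: [-3.139, 0.004, -2.7]
force: [-8.1, 0.9, 28.3]
grip_width: 0.0098
```

```bash
python3 - <<'E'
from h import *
c=snap('wrist','w12');s=snap('scene','s12');print(get_obs()['moment'])
delta([.5115,.0274,.0558],3.5836)
cv2.imwrite('pics/c12.png',cv2.resize(c['color'][110:330,140:410,::-1],None,fx=2.7,fy=2.7,interpolation=cv2.INTER_CUBIC)[:, :])
cv2.imwrite('pics/c12s.png',cv2.resize(s['color'][120:250,200:330,::-1],None,fx=4.5,fy=4.5,interpolation=cv2.INTER_CUBIC)[:, :])
E
```

```text
[0.40373349 1.74116126 0.01465464]
at [0.513  0.028  0.0554] [-3.139  0.004 -2.698] F [-9.3  1.  28.1] w 0.0095 t 13.48
shift [ 0.0032  0.0002 -0.0008] turn [-0.0014  0.0026  0.0008]
```

View pics/c12.png

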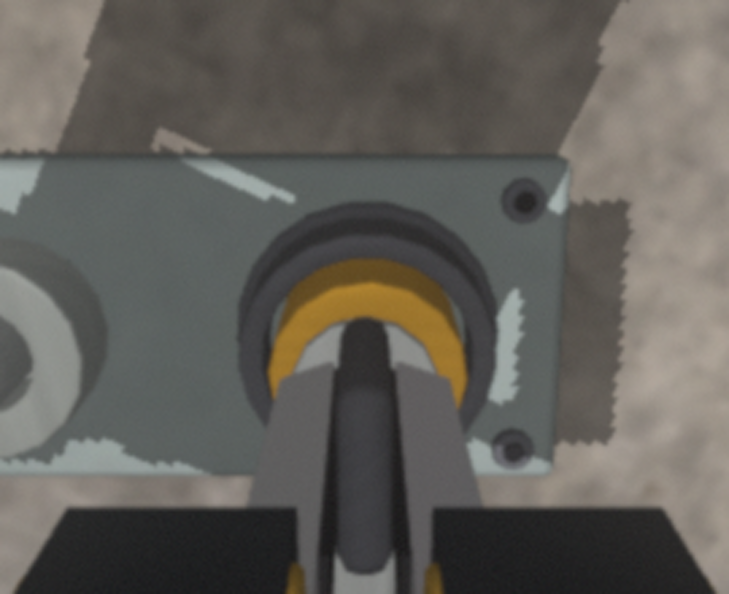

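View pics/c12s.png

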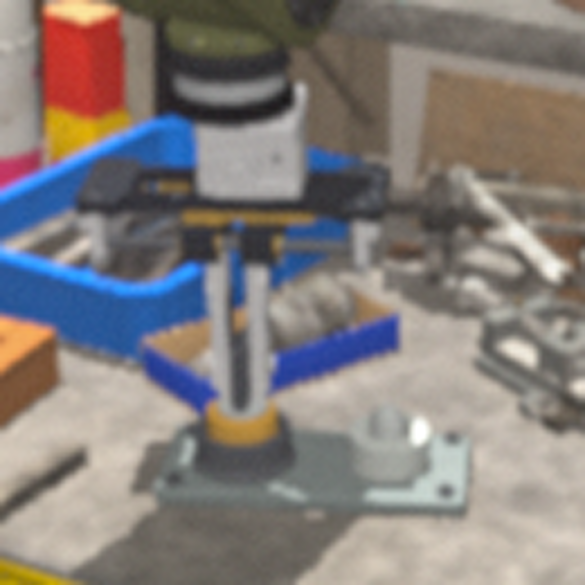

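Call:
servo_tool([
  [[0, 0, 0.03, 0, 0, 0.003, 1], [0, 0, 0.09, 0.0003, 0, 0.003, 1], [0, 0, 0.15, 0.0006, 0, 0.003, 1], [0, 0, 0.21, 0.0009, -0.0002, 0.003, 1], [0, 0, 0.27, 0.0012, -0.0003, 0.003, 1], [0, 0, 0.33, 0.0014, -0.0004, 0.003, 1], [0, 0, 0.39, 0.0016, -0.0005, 0.003, 1], [0, 0, 0.45, 0.0018, -0.0006, 0.003, 1], [0, 0, 0.5, 0.002, -0.0007, 0.003, 1], [0, 0, 0.5, 0.002, -0.0007, 0.003, 1]],
])

```text
time_s: 14.32
ee_pos: [0.5126, 0.0263, 0.0555]
eef_rot: [3.141, 0.006, 2.794]
force: [-7.0, -7.7, 17.3]
grip_width: 0.0095
```

```bash
python3 - <<'E'
from h import *
delta([.5118,.0268,.0545],-2.70-1.66)
c=snap('wrist','w13');print(get_obs()['moment'],get_obs()['qpos'])
delta([.5118,.0268,.0545],-2.7-1.66)
E
```

```text
at [0.5126 0.0263 0.0555] [3.141 0.006 2.794] F [-7.  -7.7 17.3] w 0.0095 t 14.32
shift [0.0018 0.0004 0.002 ] turn [0.0018 0.0035 0.5543]
[-1.82119362  1.44895187  0.02881054] [-0.01915623  0.39710106  1.7732648  -0.00202353  0.96558374 -1.24484654]
at [0.5126 0.0263 0.0555] [3.141 0.006 2.798] F [-7.1 -8.4 18.5] w 0.0096 t 14.37
shift [0.0017 0.0004 0.0019] turn [0.0018 0.0034 0.5567]
```

View pics/w13.png

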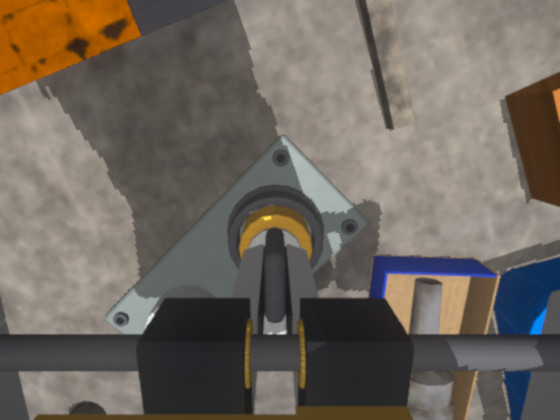

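Call:
servo_tool([
  [[0.001, 0.002, 0.06, 0.0004, -0.0004, 0.003, 1], [0.0018, 0.003, 0.12, 0.0008, -0.0008, 0.003, 1], [0.0018, 0.003, 0.18, 0.0012, -0.0012, 0.003, 1], [0.0018, 0.003, 0.24, 0.0016, -0.0016, 0.003, 1], [0.0018, 0.003, 0.3, 0.0016, -0.0016, 0.003, 1], [0.0018, 0.003, 0.36, 0.0016, -0.0016, 0.003, 1], [0.0018, 0.003, 0.42, 0.0016, -0.0016, 0.003, 1], [0.0018, 0.003, 0.47, 0.0016, -0.0016, 0.003, 1], [0.0018, 0.003, 0.5, 0.0016, -0.0016, 0.003, 1], [0.0018, 0.003, 0.5, 0.0016, -0.0016, 0.003, 1]],
])

```text
time_s: 15.2
ee_pos: [0.5113, 0.0253, 0.0555]
eef_rot: [-3.141, 0.002, 2.009]
force: [-12.0, -5.4, 21.5]
grip_width: 0.0097
```

```bash
python3 - <<'E'
from h import *
c=snap('wrist','w14');s=snap('scene','s14');t=snap('top','t14');print(get_obs()['moment'])
delta([.5118,.0268,.0545],-2.7-1.66)
cv2.imwrite('pics/c14t.png',cv2.resize(t['color'][180:250,225:315,::-1],None,fx=7,fy=7,interpolation=cv2.INTER_CUBIC))
E
```

```text
[-1.3037212   2.37291875  0.06195609]
at [0.5113 0.0253 0.0555] [-3.141e+00  2.000e-03  2.012e+00] F [-11.6  -5.2  21.2] w 0.0094 t 15.35
shift [0.0022 0.0022 0.0019] turn [-0.0006  0.001   0.0565]
```

View pics/w14.png

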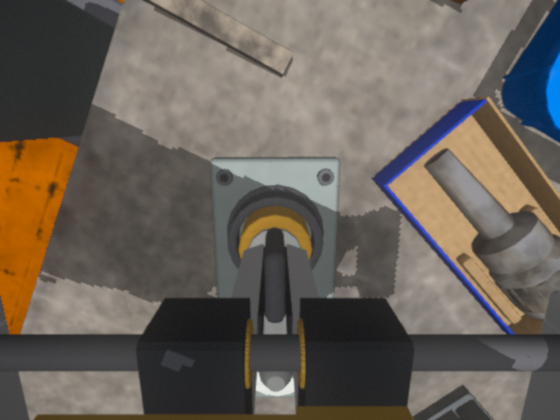

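View pics/c14t.png

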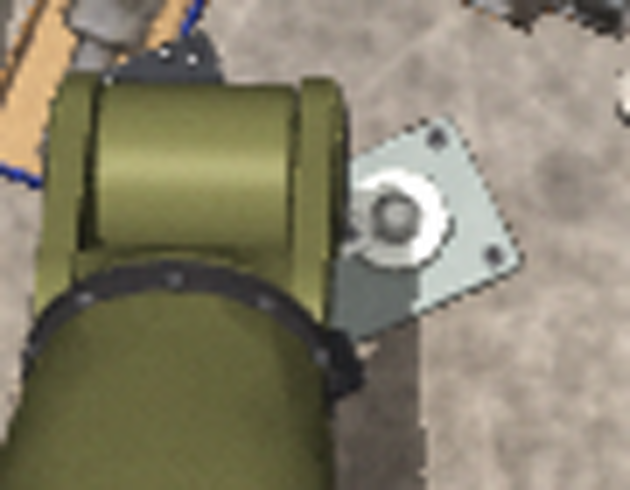

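Call:
servo_tool([
  [[0, 0, 0.03, 0, -0.001, 0.003, 1], [0, 0, 0.05, 0, -0.002, 0.003, 1], [0, 0, 0.07, 0, -0.002, 0.003, 1], [0, 0, 0.08, 0, -0.002, 0.003, 1], [0, 0, 0.08, 0, -0.002, 0.003, 1], [0, 0, 0.08, 0, -0.002, 0.003, 1]],
])

```text
time_s: 15.85
ee_pos: [0.5113, 0.0252, 0.0555]
eef_rot: [3.14, 0.002, 1.886]
force: [-2.4, 2.0, 13.5]
grip_width: 0.0096
```

```bash
python3 - <<'E'
from h import *
print(get_obs()['moment'],get_obs()['joint_vel'].round(3));s=snap('scene','s15')
delta([.5118,.0268,.0545],-2.7-1.66)
cv2.imwrite('pics/c15.png',cv2.resize(s['color'][140:250,210:330,::-1],None,fx=5,fy=5,interpolation=cv2.INTER_CUBIC))
E
```

```text
[0.30424084 0.41609227 0.48067601] [-0.     0.001  0.001 -0.     0.    -0.003]
at [0.5113 0.0252 0.0555] [3.140e+00 2.000e-03 1.886e+00] F [-2.9  2.1 13.5] w 0.0097 t 15.9
shift [0.0028 0.002  0.0021] turn [ 0.0011  0.0014 -0.0235]
```

View pics/c15.png

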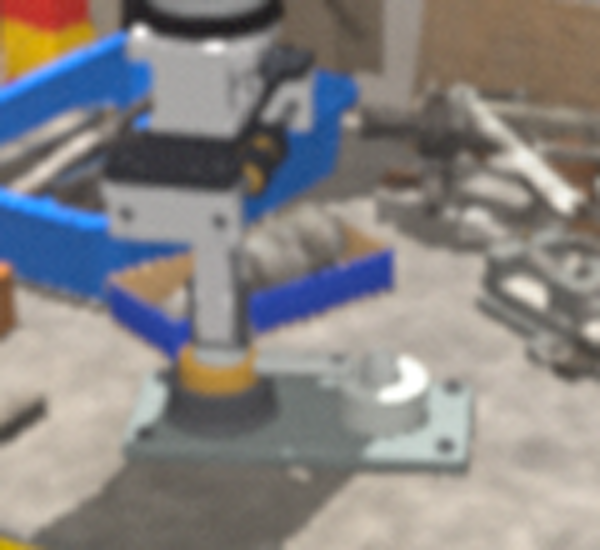

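```bash
python3 - <<'E'
from h import *
s=load('s15'); L=np.array([.5115,.0274])
for q in(1.57,1.35):
    y=.442-q; P=[[L[0]+r*np.cos(y),L[1]+r*np.sin(y),.047] for r in(30,50,66,76)] if 0 else [[L[0]+r*np.cos(y),L[1]+r*np.sin(y),.047] for r in(.03,.05,.066,.076)]
    uv=proj(s,P); print(q,((uv-[210,140]+.5)*5-.5).round())
print('ring top c',((proj(s,[[.5505,-.054,.036],[.5505,-.054,.052]])-[210,140])*5).round())
o=get_obs();print(o['force'],o['moment'])
E
```

```text
1.57 [[272. 357.]
 [308. 358.]
 [337. 359.]
 [355. 360.]]
1.35 [[272. 351.]
 [308. 349.]
 [336. 347.]
 [354. 345.]]
ring top c [[379. 376.]
 [379. 350.]]
[-2.92860598  2.11725896 13.49247096] [0.29528611 0.50704818 0.42522961]
```

```bash
python3 - <<'E'
import cv2
i=cv2.imread('pics/s15.png')[195:230,240:305]; cv2.imwrite('pics/c16.png',cv2.resize(i,None,fx=12,fy=12,interpolation=cv2.INTER_CUBIC))
E
```

```text
(no output)
```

View pics/c16.png

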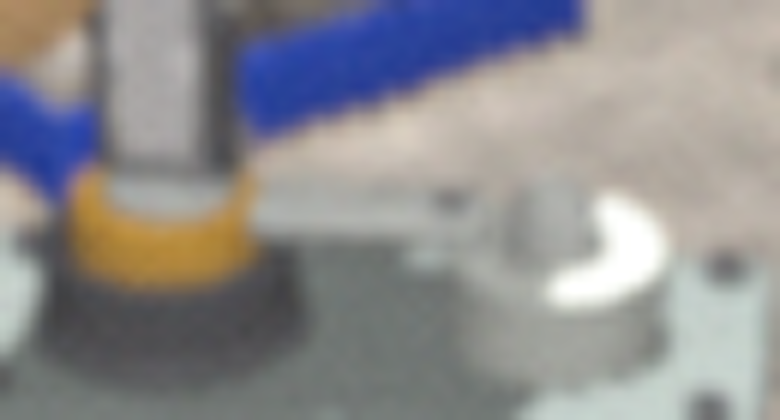

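```bash
python3 - <<'E'
from h import *
print(hand_in()); o=get_obs(); print(o['time_s'],o['ee_pos'],o['force'],o['moment'],o['grip_width'])
E
```

```text
the job is handed in; nothing more can be done
None
the job is handed in; nothing more can be done
```

The job is done and handed in at about 16 s of the 58 s allowed; the hand-in gives no verdict. All of the last checks agreed.

- **Ring:** I took the wide-bore ring (measured outer diameter about 48 mm, against 41 mm for the narrow one; the blue ring was ruled out). I threaded it over the post and let go. Both the wrist and scene pictures afterwards show it lying flat round the post.
- **Key home:** I pushed the key in with a small wiggle. It stopped firmly under about 28 N with the TCP at 0.0554 m, against about 0.0558 m expected for fully home. I then turned it clockwise while still pressing down.
- **End state before hand-in:**
  - The tool has turned about 1.70 rad. About 0.1 rad of that is the key's play.
  - The moment on the wrist is 0.43–0.48 N m, well above the spring's 0.1 N m, so the rotor is against its stop.
  - The push is 13.5 N down, the grip opening is 9.7 mm on the key bow, and the arm is still.
  - The keeper arm's tip hole shows at the pixel predicted for 1.57 rad, within 2 px in the enlarged crop.

During the turn there was up to about 13 N of sideways force on the key. A small shift of the hand reduced it to about 4 N.

I did not measure the narrow ring and the bystanders again at the end. No move went near them.

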